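# Load a test cassette into the reader and close its light shutter

## Task

Load the blue-topped test cassette into the reader: take it from the orange rack, feed it down through the slot in the reader's top, feeling for the slot rather than forcing it, and press it gently all the way home onto its stop. Then slide the light shutter fully closed over it. Leave the other cassettes and everything else on the bench where they are; a hard knock or push cracks the cassette's window or strains the reader.

Things in the scene. Friction and masses are not known exactly. Their poses are not given: they have to be found in the camera images.
- reader: Bench-top cassette reader, fixed; grey box 220 (x) x 170 (y) x 122 mm high. Origin at the centre of its underside, x away from its screen, z up. On top, a grey slot insert (60 mm in x, 104 mm in y, its top at z = 125 mm). Shutter rails (tops at z = 138 mm) run along x at y = +-57 mm. The cassette cracks at over 30 N against any part of the reader; the gripper must not push it harder than 40 N.
- slot_nominal (a point): Nominal slot centre on the insert's top (reader x = -55, y = 0, z = 125 mm), axes as the reader's. Slot: 10 mm in x, 68 mm in y, sharp edges, no lead-in, guide walls 45 mm deep. The insert is clamped in long holes, set differently on every unit: the true slot lies anywhere from 4 mm before to 4 mm behind this point along x (exact in y), stays put in use and is not measured.
- carriage (a joint): Loading carriage in the slot, on which the cassette's foot stands. 0 = up, 55 mm below the insert's top (a cassette then stands 30 mm out); grows downwards to 0.0275 m at its hard stop = home, the cassette's top edge 2.5 mm above the insert. Starts 0 to 5 mm down, resists with about 6 N friction plus 20 N s/m, stays where it is left.
- shutter (a joint): Sliding light shutter on the reader's top. 0 = open (behind the slot), grows as it slides to the reader's -x (screen) side; 0.080 m = fully closed over the slot, at its end stop. Starts 0 to 12 mm along; friction about 2 N. Plate 60 (x) x 104 (y) x 4 mm, underside 6 mm above the insert, so it closes only over a pressed-in cassette.
- shutter_grip (a point): Middle of the top edge of the shutter's upright blue grip bar (10 mm in reader x, 50 mm in y, standing 24 mm above the plate); moves with the shutter; axes as the reader's. At shutter 0 it lies at reader x = 43, y = 0, z = 159 mm; the shutter's leading edge lies 48 mm before it (-x).
- cassette_blue: The cassette to load: rigid, flat, light grey plate, 64 mm wide (x) x 8 mm thick (y) x 85 mm tall (z), 35 to 65 g, with a blue top band 20 mm tall. Origin at the centre of its foot. Stands upright in the rack. Either face may look either way.
- cassette_red: Another cassette, same shape, red top band. Leave in the rack.
- cassette_yellow: Another cassette, same shape, yellow top band. Leave in the rack.
- cassette_rack: Orange rack, fixed, 92 (x) x 190 (y) x 30 mm high, origin at the centre of its underside. Three places at y = -55, 0, +55 mm, floor at z = 6 mm, walls to z = 30 mm; each pocket is 72 mm in x and 12 mm in y, so cassettes stand a little loose. The cassettes come in any order.
- beaker: Glass beaker, 68 mm across, 85 mm tall, origin under its centre. Leave alone.
- cylinder: Glass measuring cylinder, foot 60 mm across, 205 mm tall, origin under its centre. Leave alone.
- wash_bottle: White plastic bottle with red cap, 64 mm across, 160 mm tall, origin under its centre. Leave alone.
- dishes: Clear petri dish stack, 90 mm across, 30 mm tall, origin under its centre. Leave alone.
- slide_box: Blue slide box 100 x 80 x 32 mm, origin under its centre. Leave alone.

How it is judged:
By the outcome, as a careful person would: the job done as asked, in the order asked, and still so for the second after the job is handed in, with the robot touching nothing.
It also fails if it takes over 67 s, if anything falls off the work surface, if the arm or the gripper's body presses on something with over 40 N, if the wrist force passes 120 N, or if a joint passes its speed limit or range.

## Robot

A 6-joint arm with a two-finger parallel gripper is mounted at the origin on the work surface. World frame = base frame: x ahead of the robot, y to its left, z up, the work surface at z = 0. Lengths are in mm, angles in rad, forces in N, time in s.
With the tool pointing down it reaches from about 275 to 975 mm from the base axis. Payload 8.4 kg.
Tool frame: the origin (TCP) lies between the finger pads; the fingertips stand 14 mm ahead of it and the grasp point (between the pads) lies 5 mm behind it; z points along the fingers, y is the line along which they close (so a half turn about z gives the same grasp; the last joint's range is limited). The gripper opens to 92 mm and grips with 3 to 60 N. Pads are 20 mm wide; open, the fingers measure 128 mm over their backs; the gripper's body (75 mm by 189 mm) begins 69 mm behind the grasp point.
Start: joints at [1.117, 0.353, 1.633, -0, 1.155, -0.002], TCP at [272.865, 562.292, 191.783] pointing down, gripper open.
Joint ranges: [-2.63, 2.63], [-0.92, 2.1], [0.06, 2.66], [-1.3, 4.44], [0, 2.69], [-3.02, 3.02]. Speed limits (rad/s): [2.22, 2.22, 2.79, 3.14, 3.14, 3.14].

## Interface

Orientations are given as a unit quaternion [x, y, z, w].
In Python, from workcell import robot gives the robot as it stands.
- The arm moves only by the shell command python3 -m creep 'ROWS' [FORCE]. ROWS is text: rows parted by semicolons, each of 5 numbers parted by spaces: the shift along the tool's x, y, z normalised to -1 to 1, where 1 is 300 mm, then the turn about the tool's z normalised to -1 to 1, where 1 is pi rad, then the closure, from 0 (fully open) to 1 (shut). A call has 1 to 8 rows; each row is the pose to reach, as a shift and turn from the pose commanded when the call began, along the tool's axes at that moment, turning the shorter way round; what a row does not reach only later rows make up. A row lasts 1/12 s, in which the tool goes at most 41.7 mm and 7.16 degrees, less where a joint would pass 70% of its speed; a pose out of reach is approached as far as the arm can. A call with a number of a shift or a turn outside -1 to 1 is refused whole. A call with a gripper value outside its range is refused whole. The fingers move at their own pace and stop on an object; FORCE is the grip in N (left out, the last holds). Time passes only in rows, so rows that repeat a pose let the fingers close. It gives the time, the measured TCP pose, the force, the opening and the grip force at its end, in the units of the state.
- robot.observe(): the state, without advancing time (a new reading comes with each control period).
- robot.get_image(name): name is "scene" or "side" or "wrist"; returns a dict with "color" (480x640x3 uint8, blue, green, red), "range_z" (480x640 float32, mm along the optical axis (not along the pixel's ray), 0 where there is no reading), "fx", "fy", "cx", "cy" (pixels), "T" (4x4, takes a point from camera to world coordinates); the wrist camera has in their place "hand_eye" (4x4, takes a point from camera to tool coordinates, whose origin is the TCP and whose axes are the flange's). Camera axes: x right, y down, z forward; pixel columns grow to the right and rows downward; lengths in mm; the calibration is good to about 2 mm. A picture is of the moment at which its call begins: read the wrist's pose just before it.
- robot.hand_in(): hands the job in; it is judged then, once.
The state is a dict: "t": time; "q": joint angles; "qd": joint speeds; "joint_efforts": joint torques, N m; "tcp_pos": TCP position; "tool_rot": TCP orientation; "wrist_force": force on the tool from outside, world axes, zero at the start; "torque": the same for the moment, N m; "grip_width": finger opening in mm; "grasp_force": force on a finger pad.
Only numpy, scipy, OpenCV 4.12 (cv2) and the standard library are available. Lean on these libraries where they do the work, as an engineer would, in place of code of your own. Each camera call takes 0.05 s, during which the arm holds its last target. There are 200 camera calls.

## Working session

There is one attempt and no reset: what is moved stays moved. The work goes in short steps, Python scripts to look and compute and a shell command to move; the robot and the scene stay as the last step left them, time stands still between calls to the robot, and variables do not carry over. Pictures are saved under pics/ and viewed, at most 10 in all, crops included, and the job is handed in when it is done.

```bash
ls; mkdir -p pics; cat > h.py <<'E'
import numpy as np,cv2
from workcell import robot
from scipy.spatial.transform import Rotation as R
def cloud(im,T=None):
    z=im["range_z"];v,u=np.mgrid[:480,:640]
    P=np.stack([(u-im["cx"])/im["fx"]*z,(v-im["cy"])/im["fy"]*z,z,np.ones_like(z)],-1)
    return (P@(im["T"] if T is None else T).T)[...,:3]
def tool():
    s=robot.observe();T=np.eye(4);T[:3,:3]=R.from_quat(s["tool_rot"]).as_matrix();T[:3,3]=s["tcp_pos"];return T
E
python3 - <<'E'
from h import *
for n in("scene","side"):
    im=robot.get_image(n);cv2.imwrite(f"pics/{n}0.png",im["color"]);np.savez(f"{n}0.npz",**im)
s=robot.observe();print(s)
E
```

```text
pics
{'t': 0.1, 'q': array([ 1.11658754e+00,  3.53558701e-01,  1.63404090e+00,  2.58674704e-05,
        1.15518988e+00, -2.37556116e-03]), 'qd': array([ 0.00183832, -0.00176115, -0.00206238,  0.00037296, -0.00047482,
       -0.00026668]), 'joint_efforts': array([ 5.30261950e-04, -5.94912887e+01, -3.34925151e+01,  7.00526219e-02,
        1.82343973e-02, -5.29098054e-05]), 'tcp_pos': array([272.66156863, 561.87854735, 191.15945778]), 'tool_rot': array([ 2.24004835e-01,  9.74587849e-01, -5.80209997e-04, -1.46952198e-04]), 'wrist_force': array([ 0.28335947, -0.70374444,  0.42225662]), 'torque': array([ 0.01071585, -0.00502231,  0.01286551]), 'grasp_force': 0.0, 'grip_width': 91.76619921149597}
```

View pics/scene0.png

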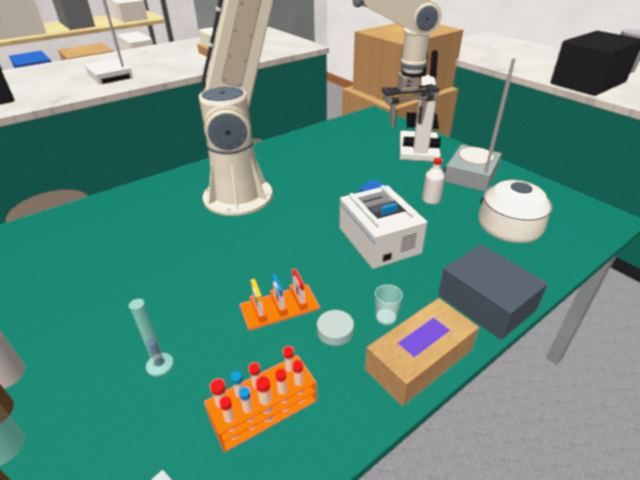

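View pics/side0.png

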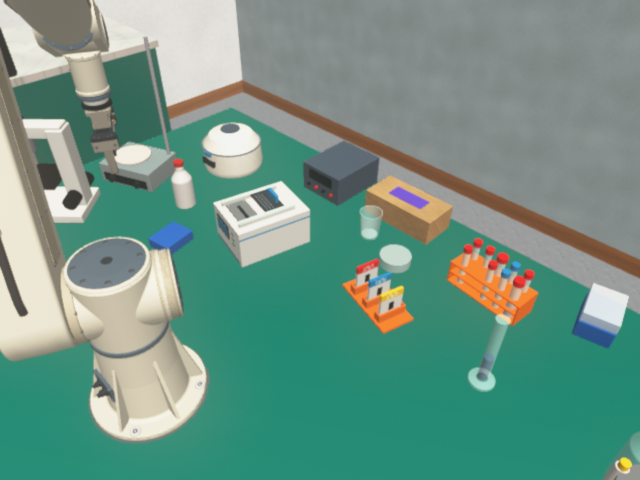

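The blue cassette stands in the rack's middle place (scene ≈(278,285), side ≈(378,287)). The reader is at scene ≈(382,222), with its slot side towards the robot and the blue grip bar at side ≈(272,196). Next I'll measure both.

```bash
python3 - <<'E'
from h import *
for n,rb,bb in(("scene",(235,265,325,330),(330,175,430,265)),("side",(335,250,420,335),(205,180,315,262))):
    im=dict(np.load(f"{n}0.npz"));P=cloud(im);h=cv2.cvtColor(im["color"],cv2.COLOR_BGR2HSV)
    print(n,"cam",im["T"][:3,3].round())
    def box(b): m=np.zeros((480,640),bool);m[b[1]:b[3],b[0]:b[2]]=1;return m&(im["range_z"]>0)
    H,S,V=h[...,0],h[...,1],h[...,2]
    m=box(rb)&(S>120)
    o=m&(H>6)&(H<19)&(P[...,2]>22)&(P[...,2]<38)
    q=P[o];r=cv2.minAreaRect(q[:,:2].astype(np.float32));print("rack",o.sum(),r,np.median(q[:,2]))
    for c,lo,hi in(("blue",95,118),("yel",22,34),("red",0,5)):
        k=m&(H>=lo)&(H<=hi)&(P[...,2]>55)&(P[...,2]<110);q=P[k]
        if len(q)>5: print(c,k.sum(),np.median(q,0).round(1),"z",q[:,2].min().round(),q[:,2].max().round(),cv2.minAreaRect(q[:,:2].astype(np.float32)))
    t=box(bb)&(P[...,2]>112)&(P[...,2]<131);q=P[t]
    print("reader top",t.sum(),cv2.minAreaRect(q[:,:2].astype(np.float32)),np.median(q[:,2]))
    k=box(bb)&(S>120)&(H>95)&(H<118)&(P[...,2]>130);q=P[k]
    print("grip",k.sum(),np.median(q,0),q[:,2].max(),cv2.minAreaRect(q[:,:2].astype(np.float32)))
    cv2.imwrite(f"pics/{n}c.png",cv2.resize(im["color"][bb[1]:bb[3],bb[0]:bb[2]],None,fx=5,fy=5))
E
```

```text
scene cam [1269. -586.  855.]
rack 308 ((556.8392944335938, -187.31118774414062), (131.7737274169922, 85.45858001708984), 73.99169158935547) 28.240831306293785
blue 72 [ 561.9 -187.8   89.8] z 76.0 94.0 ((559.2890625, -187.84857177734375), (8.846015930175781, 63.7457275390625), 73.92078399658203)
yel 71 [ 539.2 -239.5   90.2] z 75.0 94.0 ((539.1874389648438, -239.64865112304688), (8.954266548156738, 69.14471435546875), 73.30421447753906)
red 85 [ 579.6 -136.9   89.8] z 72.0 94.0 ((573.4820556640625, -134.55294799804688), (9.53348159790039, 65.5154037475586), 75.41065216064453)
reader top 1892 ((515.8189086914062, 214.88601684570312), (173.39859008789062, 227.9760284423828), 76.21937561035156) 121.42801165399595
grip 149 [554.9723538  204.072618   147.08455783] 160.0993547265574 ((544.9041137695312, 217.05697631835938), (44.787471771240234, 69.95995330810547), 39.19425964355469)
side cam [-213. -718.  973.]
rack 285 ((554.97998046875, -188.15219116210938), (135.83187866210938, 82.4977798461914), 74.48924255371094) 27.53853727423507
blue 107 [ 552.9 -187.1   88.5] z 74.0 95.0 ((556.0110473632812, -187.62344360351562), (13.493040084838867, 66.7205581665039), 74.5292739868164)
yel 149 [ 541.2 -241.6   87.8] z 73.0 94.0 ((538.3939208984375, -240.31797790527344), (12.216277122497559, 66.81057739257812), 74.6537094116211)
red 136 [ 569.6 -136.1   87.2] z 73.0 97.0 ((572.1637573242188, -134.58229064941406), (17.334321975708008, 67.65362548828125), 78.5003662109375)
reader top 2122 ((516.2626342773438, 214.65208435058594), (182.34039306640625, 223.84213256835938), 75.63856506347656) 122.03915840170646
grip 68 [548.53822433 201.9771208  154.22402942] 161.01970452005855 ((550.369140625, 202.93661499023438), (51.061424255371094, 8.495399475097656), 73.96493530273438)
```

```bash
cat >> h.py <<'E'
def go(x,y,z,ang=None):
    T=tool();d=T[:3,:3].T@(np.array([x,y,z])-T[:3,3])
    a=np.degrees(np.arctan2(T[1,1],T[0,1]));t=0 if ang is None else (a-ang+180)%360-180
    print("shift",(d/300).round(4),"turn",round(t/180,4),"mm",d.round(1),"deg",round(t,1),"yang",round(a,2),"tilt",T[:3,2].round(4))
E
python3 - <<'E'
from h import *
im=robot.get_image("wrist");print({k:v for k,v in im.items() if k not in("color","range_z")})
go(490,221,330,-14)
E
```

```text
{'fx': 358.6903032746678, 'fy': 358.6903032746678, 'cx': 316.1101726271425, 'cy': 236.9599250595388, 'hand_eye': array([[-1.07945669e-03, -9.61771861e-01, -2.73849816e-01,
         7.75366918e+01],
       [ 9.99999413e-01, -1.01116918e-03, -3.90513274e-04,
        -1.76830954e+00],
       [ 9.86761846e-05, -2.73850076e-01,  9.61772388e-01,
        -1.91781719e+02],
       [ 0.00000000e+00,  0.00000000e+00,  0.00000000e+00,
         1.00000000e+00]])}
shift [-1.1478 -0.7067 -0.4618] turn 0.434 mm [-344.4 -212.  -138.5] deg 78.1 yang 64.12 tilt [-4.e-04 -9.e-04 -1.e+00]
```

View pics/sidec.png

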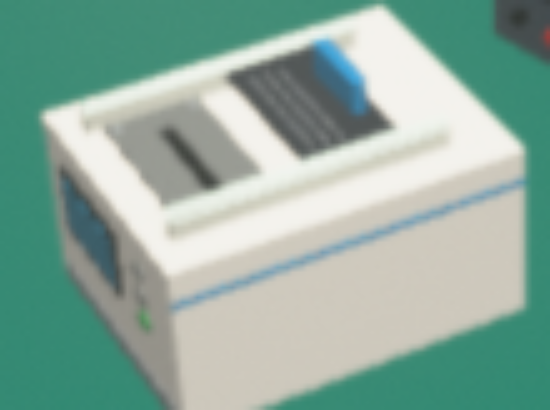

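The crop shows the dark slot at ≈(188,158) in the grey insert on the screen side. The blue grip bar is at ≈(340,75), so the reader's yaw is about -14°.

```bash
python3 -m creep '0 0 -0.14 0.04 0; -0.1 -0.06 -0.28 0.08 0; -0.95 -0.585 -0.46 0.43 0; -0.95 -0.585 -0.46 0.43 0; -0.95 -0.585 -0.46 0.43 0; -0.95 -0.585 -0.46 0.43 0; -0.95 -0.585 -0.46 0.43 0; -0.95 -0.585 -0.46 0.43 0'
python3 - <<'E'
from h import *
go(490,221,330,-14)
E
```

```text
t: 0.82
tcp_pos: [419.1, 331.6, 316.9]
tool_rot: [0.666, 0.746, -0.0, 0.0]
wrist_force: [1.1, 1.3, -0.8]
grip_width: 92.1
grasp_force: 0.0
shift [-0.3931  0.1931 -0.0435] turn 0.1138 mm [-117.9   57.9  -13.1] deg 20.5 yang 6.48 tilt [ 0.e+00 -1.e-04 -1.e+00]
```

```bash
python3 -m creep '-0.393 0.193 -0.044 0.114 0.4; -0.393 0.193 -0.044 0.114 0.4; -0.393 0.193 -0.044 0.114 0.4; -0.393 0.193 -0.044 0.114 0.4; -0.393 0.193 -0.044 0.114 0.4; -0.393 0.193 -0.044 0.114 0.4; -0.393 0.193 -0.044 0.114 0.4'
python3 - <<'E'
from h import *
T=tool();im=robot.get_image("wrist");go(490,221,330,-14)
np.savez("w1.npz",T=T,**im);cv2.imwrite("pics/w1.png",im["color"])
E
```

```text
t: 1.4
tcp_pos: [489.3, 224.3, 329.4]
tool_rot: [0.786, 0.619, -0.0, -0.0]
wrist_force: [-0.1, -0.5, 0.6]
grip_width: 55.5
grasp_force: 0.0
shift [-0.0109  0.0054 -0.002 ] turn 0.0024 mm [-3.3  1.6 -0.6] deg 0.4 yang -13.56 tilt [-9.e-04  1.e-04 -1.e+00]
```

View pics/w1.png

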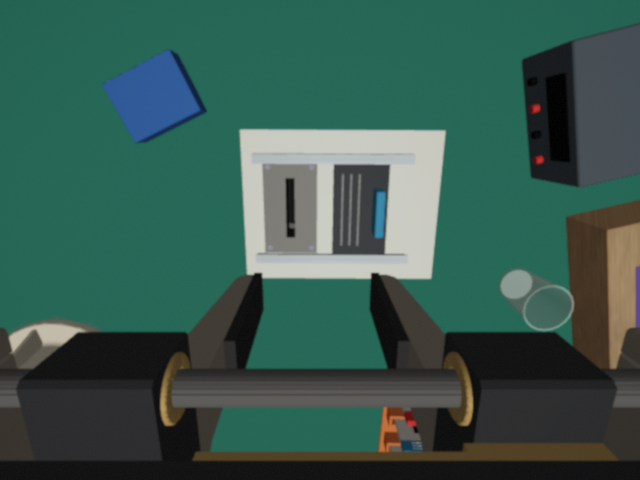

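The wrist view shows the slot at ≈(290,207), the insert at x 264–317, and the grip bar at ≈(380,214). The reader's top is square to the image within about 1°. I'll measure these precisely.

```bash
cat >> h.py <<'E'
def ray(im,T,uv,z):
    M=T@im["hand_eye"];uv=np.atleast_2d(uv).astype(float)
    d=np.c_[(uv[:,0]-im["cx"])/im["fx"],(uv[:,1]-im["cy"])/im["fy"],np.ones(len(uv))]@M[:3,:3].T
    o=M[:3,3];return (o+d*((z-o[2])/d[:,2])[:,None])
def rect(m,im,T,z):
    n,l,st,c=cv2.connectedComponentsWithStats(m.astype(np.uint8));k=1+np.argmax(st[1:,4])
    v,u=np.nonzero(l==k);q=ray(im,T,np.c_[u,v],z)[:,:2];c=q.mean(0);w,V=np.linalg.eigh(np.cov(q.T))
    a=np.degrees(np.arctan2(V[1,1],V[0,1]))%180
    return dict(n=len(u),px=(u.mean().round(1),v.mean().round(1)),cen=c.round(2),long_ang=a.round(2),size=np.sqrt(12*w).round(1),rect=np.array(cv2.minAreaRect(q.astype(np.float32))[0]).round(1))
E
cat > m.py <<'E'
from h import *
d=dict(np.load("w1.npz"));T=d["T"];im=d;c=d["color"].astype(int);g=c.mean(2)
h=cv2.cvtColor(d["color"],cv2.COLOR_BGR2HSV);H,S,V=h[...,0],h[...,1],h[...,2]
def sub(m,x0,y0,x1,y1): o=np.zeros_like(m);o[y0:y1,x0:x1]=m[y0:y1,x0:x1];return o
print("slot",rect(sub(V<65,275,165,306,250),im,T,125))
print("top",rect(sub((S<60)|(V<110)|((H>95)&(H<118)),236,122,450,276),im,T,122))
print("insert",rect(sub((V<170)&(V>20),258,166,322,252),im,T,125))
print("bar",rect(sub((H>95)&(H<118)&(S>120),365,180,392,250),im,T,159))
print("plate",rect(sub(V<90,328,166,392,252),im,T,135))
P=cloud(im,T@im["hand_eye"])
for n,(x,y) in dict(ins=(275,225),top=(420,200),top2=(325,200),rail=(330,159),bar=(381,214),slot=(290,200)).items(): print(n,P[y,x].round(1))
E
python3 m.py
```

```text
slot {'n': 418, 'px': (np.float64(289.7), np.float64(205.8)), 'cen': array([459.49, 230.45]), 'long_ang': np.float64(76.02), 'size': array([ 8.6, 66. ]), 'rect': array([459. , 228.1])}
top {'n': 32441, 'px': (np.float64(342.6), np.float64(199.0)), 'cen': array([518.58, 221.97]), 'long_ang': np.float64(165.08), 'size': array([174. , 239.5]), 'rect': array([519.5, 218.9])}
insert {'n': 4479, 'px': (np.float64(289.9), np.float64(208.0)), 'cen': array([459.03, 227.66]), 'long_ang': np.float64(76.11), 'size': array([60.3, 98.7]), 'rect': array([458.3, 226.2])}
bar {'n': 598, 'px': (np.float64(378.4), np.float64(213.1)), 'cen': array([550.39, 207.38]), 'long_ang': np.float64(77.13), 'size': array([12.6, 50.5]), 'rect': array([550.2, 206.6])}
plate {'n': 3359, 'px': (np.float64(358.5), np.float64(206.7)), 'cen': array([533.34, 213.13]), 'long_ang': np.float64(73.64), 'size': array([ 54.8, 102.6]), 'rect': array([534.1, 209.9])}
ins [437.3 212.9 123.3]
top [603.4 201.8 121. ]
top2 [499.4 227.2 121.6]
rail [514.7 271.  137.8]
bar [552.9 205.7 158.1]
slot [448.  218.5   4.7]
```

```bash
python3 - <<'E'
from h import *
go(557,-188,230,74)
E
```

```text
shift [-1.2838  0.5425  0.3309] turn -0.4864 mm [-385.2  162.7   99.3] deg -87.6 yang -13.56 tilt [-9.e-04  1.e-04 -1.e+00]
```

```bash
python3 -m creep '-1 0.423 0.1 -0.48 0.55; -1 0.423 0.1 -0.48 0.55; -1 0.423 0.1 -0.48 0.55; -1 0.423 0.1 -0.48 0.55; -1 0.423 0.1 -0.48 0.55; -1 0.423 0.1 -0.48 0.55; -1 0.423 0.1 -0.48 0.55; -1 0.423 0.1 -0.48 0.55'
python3 - <<'E'
from h import *
go(557,-188,230,74)
E
```

```text
t: 2.12
tcp_pos: [538.6, -72.8, 301.9]
tool_rot: [0.434, 0.901, 0.0, -0.0]
wrist_force: [0.6, -0.0, -0.1]
grip_width: 41.5
grasp_force: 0.0
shift [-0.3384 -0.1916  0.2396] turn -0.1966 mm [-101.5  -57.5   71.9] deg -35.4 yang 38.61 tilt [ 0.e+00  4.e-04 -1.e+00]
```

```bash
python3 -m creep '-0.338 -0.192 0.24 -0.197 0.55; -0.338 -0.192 0.24 -0.197 0.55; -0.338 -0.192 0.24 -0.197 0.55; -0.338 -0.192 0.24 -0.197 0.55; -0.338 -0.192 0.24 -0.197 0.55; -0.338 -0.192 0.24 -0.197 0.55; -0.338 -0.192 0.24 -0.197 0.55; -0.338 -0.192 0.24 -0.197 0.55'
python3 - <<'E'
from h import *
T=tool();im=robot.get_image("wrist");go(557,-188,230,74)
np.savez("w2.npz",T=T,**im);cv2.imwrite("pics/w2.png",im["color"])
E
```

```text
t: 2.78
tcp_pos: [556.2, -186.9, 230.5]
tool_rot: [0.144, 0.99, 0.0, 0.0]
wrist_force: [-0.3, -0.1, 1.1]
grip_width: 41.3
grasp_force: 0.0
shift [-0.0034 -0.0025  0.0021] turn -0.0029 mm [-1.  -0.7  0.6] deg -0.5 yang 73.48 tilt [ 7.e-04 -1.e-04 -1.e+00]
```

View pics/w2.png

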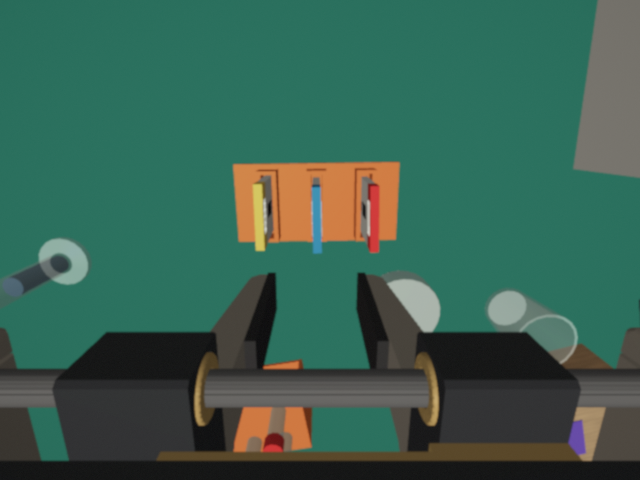

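The blue band is at ≈(317,218), centred between the fingers. Yellow is at 259 and red at 374, each about 55 mm away. I'll measure it now.

```bash
python3 - <<'E'
from h import *
d=dict(np.load("w2.npz"));T=d["T"];h=cv2.cvtColor(d["color"],cv2.COLOR_BGR2HSV);H,S,V=h[...,0],h[...,1],h[...,2]
def sub(m,x0,y0,x1,y1): o=np.zeros_like(m);o[y0:y1,x0:x1]=m[y0:y1,x0:x1];return o
P=cloud(d,T@d["hand_eye"]);m=sub((H>95)&(H<118)&(S>110),300,170,335,260)
print("blue",rect(m,d,T,91));mt=m&(P[...,2]>86);print(rect(mt,d,T,91),P[m][:,2].max())
o=sub((H>4)&(H<20)&(S>120),225,150,410,250);print("rack",rect(o,d,T,30))
print("gap fingers at px",d["color"][300,270:366].mean(1).astype(int)[::6])
E
```

```text
blue {'n': 484, 'px': (np.float64(316.4), np.float64(219.9)), 'cen': array([ 555.88, -188.4 ]), 'long_ang': np.float64(164.61), 'size': array([ 6.9, 67.4]), 'rect': array([ 555.3, -187.5])}
{'n': 476, 'px': (np.float64(316.4), np.float64(220.0)), 'cen': array([ 555.92, -188.37]), 'long_ang': np.float64(164.76), 'size': array([ 6.9, 66.4]), 'rect': array([ 555.7, -187.8])} 422.23356498139157
rack {'n': 9692, 'px': (np.float64(316.9), np.float64(198.7)), 'cen': array([ 546.93, -185.09]), 'long_ang': np.float64(74.34), 'size': array([ 89.8, 178.3]), 'rect': array([ 551. , -186.9])}
gap fingers at px [15 51 84 85 85 85 85 84 85 85 84 84 85 84 83 21]
```

```bash
python3 - <<'E'
from h import *
go(555.9,-188.2,85,74.5)
E
```

```text
shift [ 3.000e-04 -4.200e-03  4.854e-01] turn -0.0057 mm [ 1.000e-01 -1.300e+00  1.456e+02] deg -1.0 yang 73.48 tilt [ 7.e-04 -1.e-04 -1.e+00]
```

```bash
python3 -m creep '0 -0.004 0.12 -0.006 0.55; 0 -0.004 0.24 -0.006 0.55; 0 -0.004 0.35 -0.006 0.55; 0 -0.004 0.42 -0.006 0.55; 0 -0.004 0.42 -0.006 0.55; 0 -0.004 0.42 -0.006 0.55'
python3 - <<'E'
from h import *
go(555.9,-188.2,85,74.5)
E
```

```text
t: 3.33
tcp_pos: [555.2, -188.6, 104.1]
tool_rot: [0.134, 0.991, 0.0, -0.001]
wrist_force: [-0.3, 0.0, 0.7]
grip_width: 41.2
grasp_force: 0.0
shift [-0.0019  0.0019  0.0636] turn 0.0006 mm [-0.6  0.6 19.1] deg 0.1 yang 74.61 tilt [-1.4e-03  5.0e-04 -1.0e+00]
```

```bash
python3 -m creep '-0.002 0.002 0.064 0 0.55; -0.002 0.002 0.064 0 0.55; -0.002 0.002 0.064 0 0.55; -0.002 0.002 0.064 0 1; -0.002 0.002 0.064 0 1; -0.002 0.002 0.064 0 1; -0.002 0.002 0.064 0 1; -0.002 0.002 0.064 0 1' 15
python3 -m creep '0 0 0 0 1; 0 0 0 0 1; 0 0 0 0 1; 0 0 0 0 1; 0 0 0 0 1'
```

```text
t: 4.0
tcp_pos: [556.4, -189.0, 85.4]
tool_rot: [0.134, 0.991, -0.0, 0.0]
wrist_force: [-0.2, -0.5, -0.1]
grip_width: 10.3
grasp_force: 0.0
t: 4.42
tcp_pos: [556.2, -188.9, 84.9]
tool_rot: [0.134, 0.991, 0.0, -0.0]
wrist_force: [-0.5, 0.4, -0.1]
grip_width: 0.3
grasp_force: 0.0
```

The grip closed on nothing, so I'll take a look.

```bash
python3 - <<'E'
from h import *
T=tool();im=robot.get_image("wrist");s2=robot.get_image("side")
np.savez("w3.npz",T=T,**im)
a=im["color"][150:450,170:470];b=cv2.resize(s2["color"][225:345,310:430],(300,300))
cv2.imwrite("pics/w3.png",np.hstack([a,b]));print(T.round(3),robot.observe()["grip_width"])
E
```

```text
[[-9.64000e-01  2.65000e-01 -0.00000e+00  5.56171e+02]
 [ 2.65000e-01  9.64000e-01  0.00000e+00 -1.88930e+02]
 [ 0.00000e+00 -0.00000e+00 -1.00000e+00  8.48880e+01]
 [ 0.00000e+00  0.00000e+00  0.00000e+00  1.00000e+00]] 0.5225188455869471
```

View pics/w3.png

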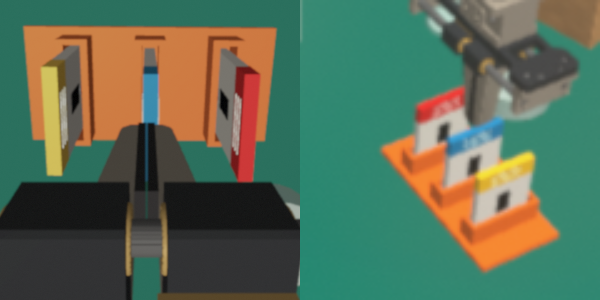

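```bash
python3 - <<'E'
from h import *
for n in("side","scene"):
    im=dict(np.load(n+"0.npz"));M=np.linalg.inv(im["T"])
    for p in((556,-189,71),(556,-189,91),(556,-189,140)):
        c=M@np.r_[p,1];print(n,p,(im["fx"]*c[0]/c[2]+im["cx"]).round(1),(im["fy"]*c[1]/c[2]+im["cy"]).round(1))
im=robot.get_image("side");s=robot.observe()
P=cloud(im)
for px in((382,268),(382,272),(380,262),(376,285),(372,281),(384,277)): print(px,P[px[1],px[0]].round(1),im["color"][px[1],px[0]])
print(s["q"],s["tcp_pos"])
d=dict(np.load("w3.npz"));P=cloud(d,d["T"]@d["hand_eye"])
for v in range(210,400,12): print(v,P[v,318].round(),P[v,308].round(),P[v,300].round(),d["color"][v,[300,308,318]].tolist())
E
```

```text
side (556, -189, 71) 379.3 283.0
side (556, -189, 91) 380.0 277.2
side (556, -189, 140) 381.7 262.6
scene (556, -189, 71) 276.5 287.7
scene (556, -189, 91) 275.9 282.0
scene (556, -189, 140) 274.4 267.4
(382, 268) [ 543.9 -199.9  137.4] [ 94 105 112]
(382, 272) [ 543.9 -201.4  125.2] [104 117 125]
(380, 262) [ 545.7 -190.9  149.9] [76 85 89]
(376, 285) [ 544.4 -187.9   71.3] [175 168 152]
(372, 281) [ 532.6 -182.9   89.9] [193 146  55]
(384, 277) [ 567.  -193.3   87.3] [173 146  93]
[-3.30016304e-01  4.16753146e-01  1.80591366e+00  1.67146825e-05
  9.19000582e-01 -1.63271333e+00] [ 556.17878064 -188.92426513   84.89346443]
210 [ 525. -181.   54.] [ 528. -189.   28.] [ 531. -197.    4.] [[69, 126, 206], [68, 126, 206], [97, 103, 107]]
222 [ 525. -181.   88.] [ 536. -191.   29.] [ 540. -199.    5.] [[69, 126, 206], [68, 126, 206], [87, 67, 25]]
234 [ 531. -183.   90.] [ 545. -194.   28.] [ 549. -202.    6.] [[67, 125, 206], [68, 124, 206], [175, 141, 60]]
246 [ 537. -184.   91.] [ 554. -196.   28.] [ 559. -205.    6.] [[68, 125, 206], [67, 124, 206], [174, 141, 59]]
258 [ 544. -186.   
[... 580 characters left out ...]
194.  154.] [[58, 66, 70], [16, 16, 17], [44, 36, 21]]
330 [ 545. -187.  163.] [ 544. -190.  163.] [ 543. -193.  164.] [[58, 65, 70], [19, 19, 18], [39, 34, 20]]
342 [ 546. -187.  169.] [ 545. -191.  169.] [ 543. -193.  172.] [[54, 61, 64], [47, 47, 49], [50, 53, 48]]
354 [ 550. -188.  170.] [ 550. -192.  169.] [ 525. -186.  207.] [[37, 61, 75], [48, 49, 50], [50, 53, 49]]
366 [ 555. -190.  170.] [ 555. -193.  168.] [ 525. -186.  211.] [[48, 81, 100], [49, 49, 51], [50, 53, 48]]
378 [ 529. -183.  211.] [ 529. -185.  210.] [ 526. -186.  213.] [[55, 87, 106], [67, 68, 70], [67, 69, 71]]
390 [ 531. -183.  212.] [ 530. -185.  212.] [ 528. -187.  214.] [[72, 105, 126], [92, 95, 97], [93, 96, 97]]
```

The fingers appear to end at z≈115, well above the stated tip height. I'll measure the real fingertip offset in the tool frame.

```bash
python3 - <<'E'
from h import *
for f,rng in(("w1.npz",(256,390)),("w2.npz",(256,390)),("w3.npz",(256,390))):
    d=dict(np.load(f));P=cloud(d,d["hand_eye"]);ok=(d["range_z"]>120)&(d["range_z"]<215)&(P[...,2]<-10)
    ok&=(np.abs(P[...,1])<45)&(P[...,2]>-70)&(P[...,0]<30);v,u=np.nonzero(ok)
    q=P[ok];
    if len(q): 
        k=np.argsort(-q[:,2])[:400:40];print(f,len(q),"zmax pct",np.percentile(q[:,2],[50,90,99,100]).round(1),"x",np.percentile(q[:,0],[1,50,99]).round(1),"vmin",v.min());print(np.c_[u,v,q.round(1)][k].tolist())
im=robot.get_image("side");P=cloud(im);sub=P[255:285,370:395];c=im["color"][255:285,370:395]
for r in range(0,30,2): print(255+r,sub[r,12].round(),c[r,12],sub[r,8].round(),c[r,8])
E
```

```text
w1.npz 4616 zmax pct [-52.4 -29.7 -22.5 -20.2] x [-11.    8.2   9.4] vmin 272
[[259.0, 272.0, 8.0, -30.1, -20.2], [385.0, 274.0, 7.7, 34.0, -22.4], [390.0, 275.0, 7.5, 36.4, -23.2], [391.0, 275.0, 7.8, 36.7, -23.9], [262.0, 287.0, 1.7, -28.1, -24.6], [262.0, 299.0, -4.5, -28.3, -25.4], [255.0, 275.0, 8.8, -31.1, -26.0], [242.0, 277.0, 7.9, -37.5, -26.6], [236.0, 278.0, 7.7, -40.3, -27.4], [254.0, 276.0, 9.0, -31.3, -28.0]]
w2.npz 4166 zmax pct [-52.4 -29.9 -22.6 -20.7] x [-8.5 10.7 11.8] vmin 272
[[271.0, 272.0, 10.5, -24.8, -20.7], [267.0, 274.0, 10.2, -26.6, -22.6], [358.0, 273.0, 11.1, 19.3, -23.5], [268.0, 274.0, 10.9, -25.8, -24.3], [258.0, 276.0, 10.1, -30.7, -25.1], [382.0, 277.0, 9.8, 31.0, -25.8], [275.0, 285.0, 6.0, -22.2, -26.7], [275.0, 293.0, 2.0, -22.3, -27.5], [257.0, 279.0, 9.9, -30.8, -28.3], [264.0, 279.0, 10.2, -27.2, -29.1]]
w3.npz 3021 zmax pct [-52.  -30.3 -22.9 -20.7] x [-2.2 11.  11.8] vmin 272
[[302.0, 274.0, 9.5, -9.0, -20.7], [319.0, 273.0, 11.0, -0.3, -23.1], [314.0, 274.0, 11.0, -2.8, -24.6], [320.0, 275.0, 10.9, 0.2, -25.6], [314.0, 275.0, 11.4, -2.8, -2
[... 526 characters left out ...]
[ 542. -200.  148.] [ 94 106 112] [ 550. -183.  132.] [53 59 60]
267 [ 544. -200.  140.] [ 94 106 113] [ 547. -186.  130.] [52 58 60]
269 [ 546. -199.  132.] [ 98 110 116] [ 546. -187.  124.] [55 60 62]
271 [ 546. -199.  126.] [103 116 124] [ 545. -188.  119.] [55 60 63]
273 [ 545. -201.  121.] [105 116 122] [ 547. -188.  111.] [64 71 70]
275 [ 547. -200.  113.] [174 141  82] [ 641. -123.   -3.] [126 129  94]
277 [ 562. -191.   89.] [198 157  84] [ 554. -185.   90.] [213 162  63]
279 [ 559. -193.   86.] [190 177 136] [ 548. -189.   91.] [179 141  72]
281 [ 561. -193.   77.] [170 149 104] [ 548. -190.   85.] [183 167 122]
283 [ 566. -190.   65.] [181 183 176] [ 548. -191.   78.] [178 162 121]
```

In three wrist views and in the side camera, the fingertips really end about 23 mm behind the reported TCP, not 14 mm ahead of it. I'll use tip z = TCP z + 23, so I open and go 37 mm lower.

```bash
python3 -m creep '0 0 0 0 0.55; 0 0 0 0 0.55; 0 0 0 0 0.55; 0 0 0 0 0.55; 0 0 0 0 0.55'
python3 -m creep '0 0 0.06 0 0.55; 0 0 0.123 0 0.55; 0 0 0.123 0 0.55; 0 0 0.123 0 0.55; 0 0 0.123 0 1; 0 0 0.123 0 1; 0 0 0.123 0 1; 0 0 0.123 0 1' 15
python3 -m creep '0 0 0 0 1; 0 0 0 0 1; 0 0 0 0 1; 0 0 0 0 1'
```

```text
t: 5.03
tcp_pos: [556.2, -188.9, 84.9]
tool_rot: [0.134, 0.991, -0.0, -0.0]
wrist_force: [-0.9, 0.1, -0.3]
grip_width: 31.6
grasp_force: 0.0
t: 5.7
tcp_pos: [556.7, -189.1, 48.9]
tool_rot: [0.134, 0.991, -0.0, 0.001]
wrist_force: [-0.5, -0.3, 0.0]
grip_width: 16.7
grasp_force: 0.0
t: 6.03
tcp_pos: [556.5, -188.9, 48.4]
tool_rot: [0.134, 0.991, 0.0, 0.0]
wrist_force: [-0.9, 1.5, 3.7]
grip_width: 8.3
grasp_force: 15.0
```

Gripped: width 8.3 mm, force 15 N. The foot is at TCP z − 42.4. Next I lift it.

```bash
python3 -m creep '0 0 -0.02 0 1; 0 0 -0.1 0 1; 0 0 -0.2 0 1; 0 0 -0.33 0 1; 0 0 -0.46 0 1; 0 0 -0.58 0 1; 0 0 -0.58 0 1; 0 0 -0.58 0 1' 25
python3 - <<'E'
from h import *
go(459.2,228.2,230,-14)
E
```

```text
t: 6.7
tcp_pos: [557.3, -189.4, 224.5]
tool_rot: [0.134, 0.991, -0.001, 0.002]
wrist_force: [0.2, 0.9, -1.0]
grip_width: 7.8
grasp_force: 25.0
shift [ 0.684   1.2558 -0.022 ] turn 0.4925 mm [205.2 376.7  -6.6] deg 88.6 yang 74.64 tilt [ 0.0042 -0.0017 -1.    ]
```

```bash
python3 -m creep '0.03 0.05 -0.03 0.02 1; 0.5 0.92 -0.04 0.3 1; 0.5 0.92 -0.04 0.3 1; 0.5 0.92 -0.04 0.3 1; 0.5 0.92 -0.04 0.3 1; 0.5 0.92 -0.04 0.3 1; 0.5 0.92 -0.04 0.3 1; 0.5 0.92 -0.04 0.3 1'
python3 - <<'E'
from h import *
go(459.2,228.2,230,-14)
E
```

```text
t: 7.37
tcp_pos: [489.6, 90.0, 232.0]
tool_rot: [0.539, 0.842, -0.001, -0.001]
wrist_force: [1.3, 0.0, -0.6]
grip_width: 7.8
grasp_force: 25.0
shift [0.4608 0.1009 0.0066] turn 0.2153 mm [138.2  30.3   2. ] deg 38.8 yang 24.75 tilt [-3.e-03 -7.e-04 -1.e+00]
```

```bash
python3 -m creep '0.46 0.1 0 0.214 1; 0.46 0.1 0 0.214 1; 0.46 0.1 0 0.214 1; 0.46 0.1 0 0.214 1; 0.46 0.1 0 0.214 1; 0.46 0.1 0 0.214 1; 0.46 0.1 0 0.214 1; 0.46 0.1 0 0.214 1'
python3 -m creep '0 0 0 0 1; 0 0 0 0 1'
python3 - <<'E'
from h import *
go(459.2,228.2,230,-14)
T=tool();im=robot.get_image("wrist");np.savez("w4.npz",T=T,**im);cv2.imwrite("pics/w4.png",im["color"])
im=robot.get_image("side");np.savez("s4.npz",**im)
E
```

```text
t: 8.03
tcp_pos: [459.4, 226.0, 232.3]
tool_rot: [0.784, 0.621, -0.001, -0.0]
wrist_force: [0.2, -0.3, 0.3]
grip_width: 8.1
grasp_force: 25.0
t: 8.2
tcp_pos: [460.1, 225.9, 233.2]
tool_rot: [0.785, 0.62, -0.0, -0.0]
wrist_force: [0.7, -0.3, -0.2]
grip_width: 8.0
grasp_force: 25.0
shift [ 0.0068 -0.0047  0.0108] turn 0.0036 mm [ 2.  -1.4  3.2] deg 0.6 yang -13.36 tilt [-8.e-04 -4.e-04 -1.e+00]
```

View pics/w4.png

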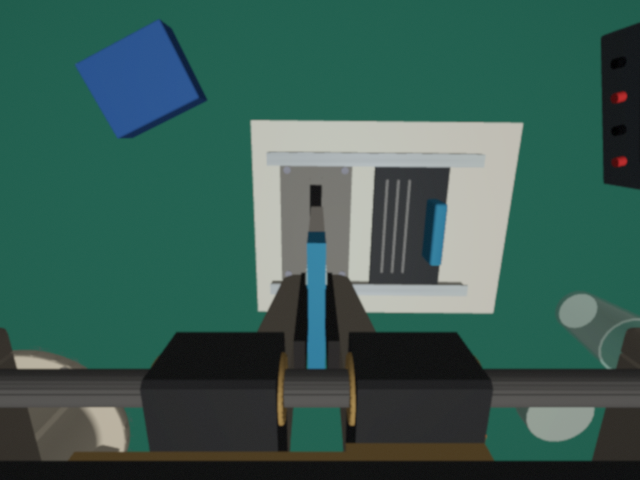

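The held cassette's top is at ≈(317,240–365) and its end face runs down to a foot at ≈(316,207). The slot shows beyond it at ≈(316,185–206), so the two line up laterally. I'll quantify the offset.

```bash
cat > al.py <<'E'
from h import *
import sys
d=dict(np.load(sys.argv[1]));T=d["T"];c=d["color"].astype(int);g=c.sum(2)/3
E=np.linalg.inv(T)
def tl(uv,z): p=ray(d,T,uv,z);return (np.c_[p,np.ones(len(p))]@E.T)[:,:3].round(2)
for v in range(180,232,3): print(v,g[v,304:330].astype(int).tolist())
zt=T[2,3]+42.6;H=cv2.cvtColor(d["color"],cv2.COLOR_BGR2HSV);b=(H[...,0]>95)&(H[...,0]<118)&(H[...,1]>110)
for v in range(228,366,12):
    u=np.nonzero(b[v,295:340])[0]+295
    if len(u): print(v,u.min(),u.max(),tl([[u.min()-.5,v],[u.max()+.5,v]],zt).tolist())
E
python3 al.py w4.npz
```

```text
180 [116, 117, 116, 117, 116, 116, 116, 117, 117, 117, 117, 118, 117, 117, 117, 117, 117, 117, 117, 117, 118, 117, 118, 117, 118, 117]
183 [116, 117, 117, 116, 116, 116, 114, 112, 112, 112, 112, 113, 113, 114, 113, 113, 114, 115, 117, 117, 118, 118, 118, 117, 118, 117]
186 [116, 117, 117, 117, 114, 96, 60, 32, 25, 24, 25, 28, 29, 31, 30, 32, 43, 73, 102, 115, 117, 118, 117, 118, 117, 118]
189 [117, 117, 117, 118, 113, 96, 58, 29, 21, 21, 19, 19, 22, 21, 20, 22, 35, 69, 101, 115, 118, 117, 118, 118, 117, 118]
192 [118, 117, 117, 118, 114, 96, 58, 27, 21, 19, 20, 23, 21, 22, 20, 21, 36, 69, 100, 114, 117, 117, 118, 117, 118, 118]
195 [118, 118, 118, 117, 113, 95, 56, 28, 21, 21, 20, 21, 20, 19, 21, 22, 38, 73, 103, 115, 117, 118, 118, 117, 118, 117]
198 [117, 118, 118, 118, 113, 95, 55, 26, 22, 21, 21, 20, 19, 21, 21, 24, 43, 83, 110, 117, 118, 117, 117, 118, 117, 117]
201 [118, 118, 117, 117, 113, 95, 55, 30, 22, 22, 20, 20, 19, 20, 21, 23, 43, 84, 110, 117, 117, 118, 118, 118, 118, 117]
204 [117, 117, 118, 118, 113, 95, 56, 28, 23, 22, 21, 21, 21, 22, 21, 25, 44, 84, 111, 117, 118, 1
[... 1067 characters left out ...]
 73, 73, 73, 77, 90, 107, 116, 119, 118, 119]
240 308 324 [[31.63, -4.59, -42.62], [31.62, 2.78, -42.62]]
252 307 325 [[26.16, -5.07, -42.61], [26.15, 3.24, -42.62]]
264 308 324 [[20.58, -4.67, -42.61], [20.57, 2.84, -42.61]]
276 308 324 [[14.89, -4.72, -42.61], [14.88, 2.87, -42.61]]
288 306 326 [[9.09, -5.66, -42.6], [9.08, 3.8, -42.61]]
300 306 326 [[3.18, -5.72, -42.6], [3.16, 3.84, -42.6]]
312 306 326 [[-2.86, -5.77, -42.59], [-2.87, 3.88, -42.6]]
324 307 326 [[-9.02, -5.36, -42.59], [-9.03, 3.92, -42.6]]
336 306 326 [[-15.31, -5.89, -42.59], [-15.32, 3.97, -42.59]]
348 306 326 [[-21.72, -5.94, -42.58], [-21.74, 4.01, -42.59]]
360 307 324 [[-28.28, -5.53, -42.58], [-28.29, 3.1, -42.59]]
```

```bash
cat >> al.py <<'E'
print("--")
z0=T[2,3]
print("slot edges y",tl([[310.1,190],[321.0,190],[310.1,203],[320.7,203]],125).tolist())
print("slot far end",tl([[316,184.8]],125).tolist())
print("foot L/R",tl([[310,206],[322.2,206]],z0-42.4).tolist())
print("top L/R",tl([[308,229],[324.3,229]],z0+42.6).tolist(), "far top 230.5",tl([[316,230.5]],z0+42.6).tolist())
E
python3 al.py w4.npz | sed -n '/--/,$p'; python3 - <<'E'
from h import *
d=dict(np.load("w4.npz"));P=cloud(d,d["hand_eye"])
for v in(212,218,224,228,236,242,250,260,270,300,350): print(v,P[v,316].round(1))
E
```

```text
--
slot edges y [[31.11, -5.72, 108.22], [31.1, 3.42, 108.22], [20.08, -5.78, 108.23], [20.07, 3.19, 108.22]]
slot far end [[35.45, -0.77, 108.22]]
foot L/R [[30.19, -4.81, 42.39], [30.18, 3.27, 42.38]]
top L/R [[36.55, -4.34, -42.62], [36.54, 2.67, -42.62]] far top 230.5 [[35.88, -0.9, -42.62]]
212 [30.2 -0.9 22.8]
218 [30.2 -0.9  6.4]
224 [30.  -0.9 -6.8]
228 [ 30.1  -0.9 -15.8]
236 [ 30.4  -0.9 -31.7]
242 [ 30.1  -0.9 -40.5]
250 [ 26.8  -0.9 -41.9]
260 [ 22.   -0.9 -41.5]
270 [ 17.   -0.9 -40.8]
300 [  2.9  -0.9 -42.1]
350 [-23.6  -1.  -41.4]
```

```bash
python3 - <<'E'
from h import *
for f,L in(("w4.npz",[("rtop",(265,510),(112,132),122),("railtop",(275,478),(145,158),138),("insert-top/railbot",(285,350),(160,172),125)]),("w1.npz",[("rtop",(250,435),(122,136),122),("railtop",(262,405),(147,158),138),("botedge",(260,425),(272,284),122)])):
    d=dict(np.load(f));T=d["T"];g=cv2.GaussianBlur(d["color"],(3,3),0).astype(float).mean(2)
    for n,(a,b),(c,e),z in L:
        u=np.arange(a,b);G=np.abs(np.diff(g[c:e,a:b],axis=0));v=c+.5+(G*np.arange(len(G))[:,None]).sum(0)/G.sum(0)
        p=ray(d,T,np.c_[u,v],z)[:,:2];x,y,x0,y0=cv2.fitLine(p.astype(np.float32),cv2.DIST_HUBER,0,.01,.01).ravel()
        r=(p-[x0,y0])@[-y,x];print(f,n,np.degrees(np.arctan(y/x)).round(2),"rms",r.std().round(2))
    E=np.linalg.inv(T)
E
```

```text
w4.npz rtop -13.91 rms 0.06
w4.npz railtop -13.95 rms 0.17
w4.npz insert-top/railbot -13.71 rms 0.07
w1.npz rtop -13.92 rms 0.06
w1.npz railtop -13.85 rms 0.16
w1.npz botedge -13.92 rms 1.66
```

Yaw is -13.9°. Corrections are tool x +3.5 mm, y −0.35 mm and turn +0.5°. I descend to about 5 mm above the insert.

```bash
python3 -m creep '0.012 -0.001 0.06 0.003 1; 0.012 -0.001 0.12 0.003 1; 0.012 -0.001 0.17 0.003 1; 0.012 -0.001 0.19 0.003 1; 0.012 -0.001 0.2 0.003 1; 0.012 -0.001 0.2 0.003 1; 0.012 -0.001 0.2 0.003 1; 0.012 -0.001 0.2 0.003 1'
python3 - <<'E'
from h import *
T=tool();im=robot.get_image("wrist");np.savez("w5.npz",T=T,**im);cv2.imwrite("pics/w5.png",im["color"][150:310,240:440].repeat(3,0).repeat(3,1))
go(459.2,228.2,172,-13.9);print(T[:3,3])
E
```

```text
t: 8.97
tcp_pos: [461.4, 230.2, 174.7]
tool_rot: [0.788, 0.616, 0.001, 0.0]
wrist_force: [-0.0, 0.2, -0.5]
grip_width: 8.0
grasp_force: 25.0
shift [-0.0083 -0.0053  0.0088] turn -0.0005 mm [-2.5 -1.6  2.6] deg -0.1 yang -13.98 tilt [ 1.3e-03  6.0e-04 -1.0e+00]
[461.3923766  230.23541737 174.66610555]
```

View pics/w5.png

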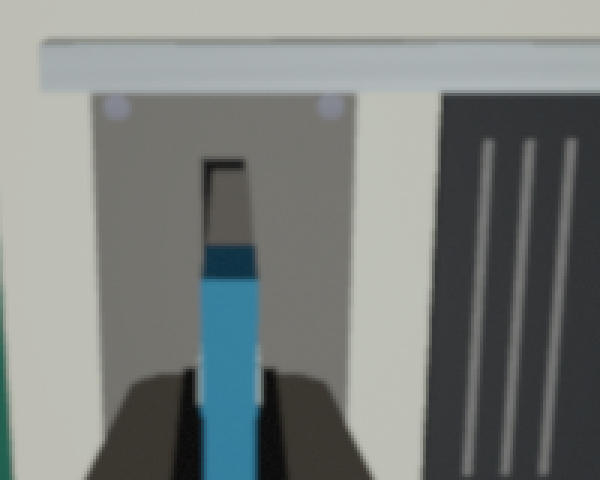

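The slot's top-left and top-right corners are at crop (203,158) and (245,158). The foot is just in front of it at crop x 210–248, slightly right of the slot's centre. I'll compute the offset.

```bash
python3 - <<'E'
from h import *
d=dict(np.load("w5.npz"));T=d["T"];g=d["color"].astype(int).mean(2);E=np.linalg.inv(T)
for v in range(200,236,3): print(v,g[v,303:330].astype(int).tolist())
print(g[196:214,312].astype(int).tolist())
def tl(uv,z): p=ray(d,T,uv,z);return (np.c_[p,np.ones(len(p))]@E.T)[:,:3].round(2)
print(tl([[307.5,204],[321.5,204],[314,202.5]],125).tolist(),tl([[310,207],[322.5,207]],T[2,3]-42.4).tolist())
E
```

```text
200 [114, 114, 115, 114, 114, 114, 114, 114, 114, 114, 114, 114, 114, 114, 114, 114, 114, 113, 114, 114, 114, 114, 114, 114, 113, 114, 114]
203 [114, 114, 112, 104, 84, 66, 61, 59, 60, 59, 60, 60, 60, 59, 59, 59, 61, 65, 84, 104, 113, 114, 114, 115, 114, 114, 114]
206 [114, 114, 113, 104, 79, 41, 25, 35, 47, 56, 56, 56, 56, 57, 57, 57, 57, 62, 76, 98, 110, 113, 114, 114, 114, 115, 114]
209 [114, 114, 113, 104, 78, 40, 34, 60, 81, 86, 87, 87, 87, 87, 86, 87, 87, 87, 88, 95, 106, 113, 114, 115, 114, 114, 114]
212 [114, 114, 112, 104, 79, 42, 39, 64, 83, 86, 87, 87, 87, 87, 87, 87, 87, 87, 88, 92, 104, 112, 114, 114, 115, 114, 115]
215 [114, 114, 114, 104, 80, 47, 50, 73, 84, 87, 87, 86, 87, 87, 87, 87, 87, 87, 86, 90, 101, 112, 115, 115, 114, 115, 115]
218 [114, 114, 114, 110, 90, 53, 55, 76, 86, 87, 87, 87, 87, 86, 87, 87, 87, 86, 87, 89, 99, 109, 114, 114, 115, 115, 115]
221 [113, 114, 113, 110, 90, 57, 62, 82, 87, 87, 87, 87, 87, 87, 87, 87, 86, 88, 87, 88, 96, 106, 113, 115, 115, 115, 115]
224 [114, 114, 114, 110, 91, 59, 66, 83, 87, 86, 87, 86, 86, 87, 87, 86, 86, 87, 87, 88, 94, 104, 113, 114, 115, 115, 114]
227 [114, 114, 113, 110, 91, 65, 73, 84, 87, 87, 87, 87, 86, 87, 87, 87, 88, 87, 87, 87, 91, 102, 112, 115, 115, 115, 115]
230 [115, 114, 114, 110, 92, 72, 77, 83, 84, 83, 84, 83, 83, 83, 85, 84, 84, 83, 84, 84, 87, 98, 110, 114, 115, 114, 114]
233 [114, 115, 114, 111, 93, 61, 45, 45, 45, 46, 46, 46, 46, 45, 46, 45, 45, 44, 44, 46, 48, 64, 91, 111, 115, 115, 115]
[114, 114, 114, 114, 114, 110, 92, 59, 31, 31, 56, 76, 84, 86, 87, 87, 86, 86]
[[30.16, -6.61, 49.69], [30.14, 2.94, 49.7], [31.19, -2.17, 49.69]] [[29.5, -4.8, 42.42], [29.49, 3.49, 42.43]]
```

```bash
python3 -m creep '-0.002 -0.0037 0 0 1; -0.002 -0.0037 0.01 0 1; -0.002 -0.0037 0.016 0 1; -0.002 -0.0037 0.016 0 1; -0.002 -0.0037 0.016 0 1'
python3 -m creep '0 0 0.003 0 1; 0 0 0.006 0 1; 0 0 0.006 0 1'
python3 -m creep '0 0 0.0025 0 1; 0 0 0.005 0 1; 0 0 0.005 0 1'
```

```text
t: 9.43
tcp_pos: [459.4, 229.6, 168.8]
tool_rot: [0.788, 0.616, -0.0, -0.0]
wrist_force: [-0.6, 0.2, -1.3]
grip_width: 7.8
grasp_force: 25.0
t: 9.68
tcp_pos: [459.5, 229.6, 167.0]
tool_rot: [0.788, 0.616, -0.0, -0.0]
wrist_force: [-0.3, 0.3, -0.7]
grip_width: 7.8
grasp_force: 25.0
t: 9.93
tcp_pos: [459.5, 229.6, 165.5]
tool_rot: [0.788, 0.616, -0.0, -0.0]
wrist_force: [-0.2, -0.3, -0.6]
grip_width: 7.4
grasp_force: 25.0
```

```bash
python3 -m creep '0 0 0.0025 0 1; 0 0 0.005 0 1; 0 0 0.005 0 1'
python3 -m creep '0 0 0.0025 0 1; 0 0 0.005 0 1; 0 0 0.005 0 1'
python3 -m creep '0 0 0.004 0 1; 0 0 0.008 0 1; 0 0 0.008 0 1'
```

```text
t: 10.18
tcp_pos: [459.5, 229.6, 164.0]
tool_rot: [0.788, 0.616, -0.0, -0.0]
wrist_force: [-0.1, 0.8, -0.8]
grip_width: 7.9
grasp_force: 25.0
t: 10.43
tcp_pos: [459.5, 229.7, 162.5]
tool_rot: [0.788, 0.616, -0.0, -0.0]
wrist_force: [0.2, -0.2, -0.8]
grip_width: 8.0
grasp_force: 25.0
t: 10.68
tcp_pos: [459.4, 229.6, 160.0]
tool_rot: [0.788, 0.616, -0.0, -0.0]
wrist_force: [0.9, -1.4, -1.1]
grip_width: 7.5
grasp_force: 25.0
```

No contact 7 mm down, so the foot has entered the slot. I continue slowly.

```bash
python3 -m creep '0 0 0.006 0 1; 0 0 0.012 0 1; 0 0 0.018 0 1; 0 0 0.024 0 1; 0 0 0.024 0 1'
python3 -m creep '0 0 0.008 0 1; 0 0 0.016 0 1; 0 0 0.024 0 1; 0 0 0.032 0 1; 0 0 0.032 0 1'
python3 -m creep '0 0 0.008 0 1; 0 0 0.016 0 1; 0 0 0.024 0 1; 0 0 0.032 0 1; 0 0 0.04 0 1; 0 0 0.04 0 1'
```

```text
t: 11.1
tcp_pos: [459.3, 229.5, 152.6]
tool_rot: [0.788, 0.616, -0.0, -0.0]
wrist_force: [-0.5, 0.1, -1.0]
grip_width: 7.6
grasp_force: 25.0
t: 11.52
tcp_pos: [459.3, 229.5, 142.9]
tool_rot: [0.788, 0.616, -0.0, -0.0]
wrist_force: [-0.5, 0.6, -0.3]
grip_width: 7.9
grasp_force: 25.0
t: 12.02
tcp_pos: [459.2, 229.5, 130.9]
tool_rot: [0.788, 0.616, -0.0, -0.0]
wrist_force: [0.3, 0.3, 0.1]
grip_width: 7.9
grasp_force: 25.0
```

```bash
python3 -m creep '0 0 0.008 0 1; 0 0 0.016 0 1; 0 0 0.024 0 1; 0 0 0.032 0 1; 0 0 0.04 0 1; 0 0 0.048 0 1; 0 0 0.048 0 1'
python3 -m creep '0 0 0.003 0 1; 0 0 0.006 0 1; 0 0 0.009 0 1; 0 0 0.009 0 1'
python3 -m creep '0 0 0.003 0 1; 0 0 0.006 0 1; 0 0 0.006 0 1'
```

```text
t: 12.6
tcp_pos: [459.3, 229.5, 116.5]
tool_rot: [0.788, 0.616, -0.0, -0.0]
wrist_force: [-0.4, -0.8, -0.3]
grip_width: 7.5
grasp_force: 25.0
t: 12.93
tcp_pos: [459.5, 229.6, 114.2]
tool_rot: [0.788, 0.616, -0.0, -0.0]
wrist_force: [0.2, 0.3, -0.6]
grip_width: 7.7
grasp_force: 25.0
t: 13.18
tcp_pos: [459.5, 229.6, 112.4]
tool_rot: [0.788, 0.616, -0.0, 0.0]
wrist_force: [0.4, 0.4, -0.2]
grip_width: 7.6
grasp_force: 25.0
```

```bash
python3 -m creep '0 0 0.003 0 1; 0 0 0.006 0 1; 0 0 0.006 0 1'
python3 -m creep '0 0 0.003 0 1; 0 0 0.006 0 1; 0 0 0.006 0 1'
python3 -m creep '0 0 0.003 0 1; 0 0 0.006 0 1; 0 0 0.006 0 1'
```

```text
t: 13.43
tcp_pos: [459.6, 229.7, 110.8]
tool_rot: [0.788, 0.616, 0.0, 0.0]
wrist_force: [0.3, -0.6, 0.3]
grip_width: 8.0
grasp_force: 25.0
t: 13.68
tcp_pos: [459.7, 229.8, 109.1]
tool_rot: [0.788, 0.616, 0.0, 0.0]
wrist_force: [0.3, 0.2, 3.9]
grip_width: 7.2
grasp_force: 25.0
t: 13.93
tcp_pos: [459.7, 229.8, 107.2]
tool_rot: [0.788, 0.616, 0.0, 0.0]
wrist_force: [-0.8, -1.0, 3.9]
grip_width: 7.6
grasp_force: 25.0
```

Contact at TCP ≈110 with about 4 N: the foot is on the carriage. I release, rise above the top edge, close the fingers and press from above.

```bash
python3 -m creep '0 0 0 0 0.8; 0 0 0 0 0.8; 0 0 0 0 0.8; 0 0 0 0 0.8; 0 0 -0.05 0 0.8; 0 0 -0.1 0 0.8; 0 0 -0.12 0 0.8; 0 0 -0.12 0 0.8'
python3 -m creep '0 0 0 0 1; 0 0 0 0 1; 0 0 0 0 1; 0 0 0 0 1' 10
python3 - <<'E'
from h import *
T=tool();im=robot.get_image("wrist");print(T[:3,3]);P=cloud(im,T@im["hand_eye"]);h=cv2.cvtColor(im["color"],cv2.COLOR_BGR2HSV)
b=(h[...,0]>95)&(h[...,0]<118)&(h[...,1]>110);b[:,:295]=0;b[:,338:]=0;b[:150]=0
q=P[b&(P[...,2]>125)&(P[...,2]<160)];print(len(q),np.percentile(q[:,2],[5,50,90,99]).round(1),q.mean(0).round(1))
E
```

```text
t: 14.6
tcp_pos: [460.5, 230.1, 144.4]
tool_rot: [0.788, 0.616, 0.001, 0.0]
wrist_force: [0.5, -0.2, 0.0]
grip_width: 18.3
grasp_force: 0.0
t: 14.93
tcp_pos: [459.2, 229.5, 142.4]
tool_rot: [0.788, 0.616, -0.001, -0.0]
wrist_force: [0.0, 0.5, 0.3]
grip_width: 0.2
grasp_force: 0.0
[459.15881559 229.48448165 142.44854133]
810 [138.5 148.6 149.5 150.2] [463.5 247.5 147.7]
```

```bash
python3 -m creep '0 0 0.015 0 1; 0 0 0.03 0 1; 0 0 0.038 0 1; 0 0 0.038 0 1; 0 0 0.038 0 1'
python3 -m creep '0 0 0.004 0 1; 0 0 0.008 0 1; 0 0 0.012 0 1; 0 0 0.016 0 1; 0 0 0.016 0 1'
python3 -m creep '0 0 0.004 0 1; 0 0 0.008 0 1; 0 0 0.012 0 1; 0 0 0.016 0 1; 0 0 0.016 0 1'
```

```text
t: 15.4
tcp_pos: [459.4, 229.6, 131.4]
tool_rot: [0.788, 0.616, -0.0, -0.0]
wrist_force: [0.0, -0.2, 0.4]
grip_width: 0.6
grasp_force: 0.0
t: 15.82
tcp_pos: [459.7, 229.7, 127.0]
tool_rot: [0.788, 0.616, 0.0, 0.0]
wrist_force: [-0.2, -0.0, -0.3]
grip_width: 0.8
grasp_force: 0.0
t: 16.23
tcp_pos: [459.8, 229.8, 122.3]
tool_rot: [0.788, 0.616, 0.0, 0.0]
wrist_force: [-0.4, -1.0, 4.1]
grip_width: 0.7
grasp_force: 1.5
```

```bash
python3 -m creep '0 0 0.005 0 1; 0 0 0.01 0 1; 0 0 0.015 0 1; 0 0 0.02 0 1; 0 0 0.025 0 1; 0 0 0.025 0 1'
python3 -m creep '0 0 0.005 0 1; 0 0 0.01 0 1; 0 0 0.015 0 1; 0 0 0.018 0 1; 0 0 0.018 0 1'
python3 -m creep '0 0 0.002 0 1; 0 0 0.004 0 1; 0 0 0.004 0 1'
```

```text
t: 16.73
tcp_pos: [459.7, 229.7, 114.6]
tool_rot: [0.788, 0.616, 0.0, 0.0]
wrist_force: [0.2, -0.3, 1.8]
grip_width: 0.1
grasp_force: 1.0
t: 17.15
tcp_pos: [459.6, 229.7, 109.2]
tool_rot: [0.788, 0.616, 0.0, -0.0]
wrist_force: [1.0, -0.6, 1.7]
grip_width: 0.5
grasp_force: 1.3
t: 17.4
tcp_pos: [459.7, 229.7, 108.1]
tool_rot: [0.788, 0.616, 0.0, 0.0]
wrist_force: [0.4, 0.2, 4.4]
grip_width: 0.5
grasp_force: 2.0
```

```bash
python3 -m creep '0 0 0.002 0 1; 0 0 0.004 0 1; 0 0 0.004 0 1'
python3 -m creep '0 0 0.002 0 1; 0 0 0.004 0 1; 0 0 0.004 0 1'
python3 -m creep '0 0 0.002 0 1; 0 0 0.003 0 1; 0 0 0.003 0 1'
```

```text
t: 17.65
tcp_pos: [459.6, 229.7, 106.8]
tool_rot: [0.788, 0.616, 0.0, -0.0]
wrist_force: [0.1, -0.2, 3.8]
grip_width: 0.3
grasp_force: 2.0
t: 17.9
tcp_pos: [459.6, 229.7, 105.6]
tool_rot: [0.788, 0.616, 0.0, -0.0]
wrist_force: [-0.2, 0.1, 3.7]
grip_width: 0.4
grasp_force: 1.9
t: 18.15
tcp_pos: [459.8, 229.7, 105.0]
tool_rot: [0.788, 0.616, 0.0, 0.0]
wrist_force: [-1.2, -0.1, 6.9]
grip_width: 0.7
grasp_force: 3.6
```

```bash
python3 -m creep '0 0 0.0015 0 1; 0 0 0.0015 0 1'
python3 -m creep '0 0 0.0015 0 1; 0 0 0.0015 0 1'
```

```text
t: 18.32
tcp_pos: [460.2, 229.9, 105.0]
tool_rot: [0.788, 0.616, 0.001, 0.0]
wrist_force: [-1.1, -1.7, 10.6]
grip_width: 0.4
grasp_force: 5.4
t: 18.48
tcp_pos: [460.5, 229.9, 104.9]
tool_rot: [0.788, 0.616, 0.001, 0.0]
wrist_force: [-0.4, -0.7, 13.9]
grip_width: 0.3
grasp_force: 7.2
```

z holds at 105.0 (tips ≈127.5) while the force rises to 14 N, so the cassette is home. I lift and go behind the shutter's grip bar.

```bash
python3 -m creep '0 0 -0.06 0 1; 0 0 -0.16 0 1; 0 0.13 -0.2 0 1; 0 0.26 -0.2 0 1; 0 0.36 -0.2 0 1; 0 0.41 -0.2 0 1; 0 0.41 -0.2 0 1; 0 0.41 -0.2 0 1'
python3 - <<'E'
from h import *
T=tool();im=robot.get_image("wrist");print(T[:3,3].round(1));P=cloud(im,im["hand_eye"]);h=cv2.cvtColor(im["color"],cv2.COLOR_BGR2HSV)
b=(h[...,0]>95)&(h[...,0]<118)&(h[...,1]>110);zw=T[2,3]-P[...,2]
q=P[b&(zw>150)&(zw<166)];print("bar",len(q),q.mean(0).round(1),np.percentile(q,[1,99],0).round(1).tolist())
q=P[b&(zw>120)&(zw<133)];print("cassette",len(q),q.mean(0).round(1),np.percentile(q,[1,50,99],0).round(1).tolist())
cv2.imwrite("pics/w6.png",im["color"])
E
```

```text
t: 19.15
tcp_pos: [578.4, 199.4, 162.8]
tool_rot: [0.788, 0.615, -0.001, -0.0]
wrist_force: [-0.6, 0.1, 0.4]
grip_width: 0.3
grasp_force: 0.0
[578.4 199.4 162.8]
bar 1430 [  1.5 -26.8   5.6] [[-24.1, -32.0, 3.7], [24.2, -22.2, 12.1]]
cassette 1302 [ 1.000e-01 -1.215e+02  3.690e+01] [[-33.0, -127.9, 35.1], [0.7, -121.9, 36.8], [31.0, -117.4, 40.2]]
```

View pics/w6.png

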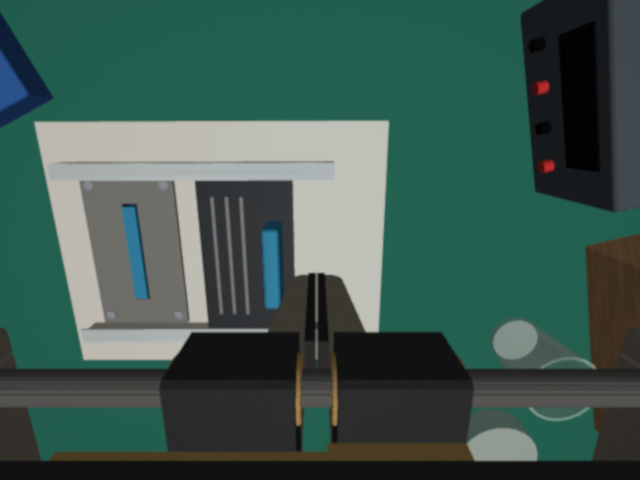

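The cassette sits flush at ≈(132,250) with its top near z 126. The bar is at ≈(272,268), its far face about 22 mm on the −y side of the tool. I back off 4 mm and descend.

```bash
python3 -m creep '0 0.013 0 0 1; 0 0.013 0.05 0 1; 0 0.013 0.11 0 1; 0 0.013 0.14 0 1; 0 0.013 0.14 0 1; 0 0.013 0.14 0 1'
python3 -m creep '0 -0.01 0 0 1; 0 -0.02 0 0 1; 0 -0.03 0 0 1; 0 -0.04 0 0 1; 0 -0.05 0 0 1; 0 -0.06 0 0 1; 0 -0.07 0 0 1; 0 -0.07 0 0 1'
```

```text
t: 19.7
tcp_pos: [582.0, 199.2, 121.7]
tool_rot: [0.788, 0.616, -0.001, -0.0]
wrist_force: [0.3, 0.2, -0.1]
grip_width: 0.4
grasp_force: 0.0
t: 20.37
tcp_pos: [562.1, 204.3, 122.2]
tool_rot: [0.788, 0.616, 0.0, 0.0]
wrist_force: [0.5, -0.1, 0.8]
grip_width: 0.6
grasp_force: 0.4
```

```bash
python3 -m creep '0 -0.015 0 0 1; 0 -0.03 0 0 1; 0 -0.045 0 0 1; 0 -0.06 0 0 1; 0 -0.075 0 0 1; 0 -0.09 0 0 1; 0 -0.1 0 0 1; 0 -0.1 0 0 1'
python3 - <<'E'
from h import *
T=tool();im=robot.get_image("wrist");print(T[:3,3].round(1));P=cloud(im,im["hand_eye"]);h=cv2.cvtColor(im["color"],cv2.COLOR_BGR2HSV)
b=(h[...,0]>95)&(h[...,0]<118)&(h[...,1]>110);zw=T[2,3]-P[...,2]
q=P[b&(zw>150)&(zw<166)];print("bar",len(q),q.mean(0).round(1),np.percentile(q,[1,99],0).round(1).tolist())
E
```

```text
t: 21.03
tcp_pos: [532.2, 211.5, 121.7]
tool_rot: [0.788, 0.616, -0.0, -0.0]
wrist_force: [0.4, -0.1, -0.2]
grip_width: 0.7
grasp_force: 0.0
[532.2 211.5 121.7]
bar 1280 [ 10.4 -19.8 -35.4] [[-11.6, -24.5, -37.4], [23.6, -14.6, -28.9]]
```

```bash
python3 -m creep '0 -0.015 0 0 1; 0 -0.03 0 0 1; 0 -0.045 0 0 1; 0 -0.06 0 0 1; 0 -0.07 0 0 1; 0 -0.07 0 0 1'
python3 -m creep '0 -0.007 0 0 1; 0 -0.014 0 0 1; 0 -0.014 0 0 1'
python3 -m creep '0 -0.005 0 0 1; 0 -0.01 0 0 1; 0 -0.01 0 0 1'
```

```text
t: 21.58
tcp_pos: [511.8, 216.5, 121.7]
tool_rot: [0.788, 0.616, -0.0, -0.0]
wrist_force: [0.2, 0.8, -0.2]
grip_width: 0.4
grasp_force: 0.0
t: 21.83
tcp_pos: [508.4, 217.5, 121.8]
tool_rot: [0.788, 0.616, -0.0, -0.0]
wrist_force: [0.6, -0.5, -0.2]
grip_width: 0.1
grasp_force: 0.3
t: 22.08
tcp_pos: [505.7, 218.2, 121.9]
tool_rot: [0.788, 0.616, -0.0, -0.0]
wrist_force: [1.1, -0.2, -0.8]
grip_width: 0.6
grasp_force: 0.5
```

```bash
python3 -m creep '0 -0.004 0 0 1; 0 -0.007 0 0 1; 0 -0.007 0 0 1'
python3 -m creep '0 -0.003 0 0 1; 0 -0.005 0 0 1; 0 -0.005 0 0 1'
python3 -m creep '0 -0.003 0 0 1; 0 -0.005 0 0 1; 0 -0.005 0 0 1'
```

```text
t: 22.33
tcp_pos: [503.7, 218.7, 121.9]
tool_rot: [0.788, 0.616, -0.0, -0.0]
wrist_force: [1.6, -1.3, -0.5]
grip_width: 0.6
grasp_force: 0.7
t: 22.58
tcp_pos: [502.3, 219.0, 121.9]
tool_rot: [0.788, 0.616, -0.0, -0.0]
wrist_force: [1.2, -1.0, -0.7]
grip_width: 0.5
grasp_force: 0.7
t: 22.83
tcp_pos: [500.8, 219.4, 121.9]
tool_rot: [0.788, 0.616, -0.0, -0.0]
wrist_force: [1.1, -1.0, 0.1]
grip_width: 0.3
grasp_force: 0.7
```

```bash
python3 -m creep '0 -0.003 0 0 1; 0 -0.005 0 0 1; 0 -0.005 0 0 1'
python3 -m creep '0 -0.003 0 0 1; 0 -0.005 0 0 1; 0 -0.005 0 0 1'
python3 -m creep '0 -0.003 0 0 1; 0 -0.005 0 0 1; 0 -0.005 0 0 1'
```

```text
t: 23.08
tcp_pos: [499.3, 219.8, 121.9]
tool_rot: [0.788, 0.616, -0.0, -0.0]
wrist_force: [0.4, -0.5, -0.4]
grip_width: 0.6
grasp_force: 0.7
t: 23.33
tcp_pos: [497.9, 220.1, 121.9]
tool_rot: [0.788, 0.616, -0.0, -0.0]
wrist_force: [1.7, -1.2, -0.1]
grip_width: 0.3
grasp_force: 0.7
t: 23.58
tcp_pos: [497.5, 220.3, 122.0]
tool_rot: [0.788, 0.616, 0.001, 0.001]
wrist_force: [5.5, -3.6, -1.9]
grip_width: 0.4
grasp_force: 3.1
```

Force is rising at 497.5, which is probably the end stop. One more small push to confirm.

```bash
python3 -m creep '0 -0.003 0 0 1; 0 -0.003 0 0 1'
python3 -m creep '0 0.015 0 0 1; 0 0.03 0 0 1; 0 0.03 -0.1 0 1; 0 0.03 -0.22 0 1; 0 0.2 -0.3 0 1; 0 0.3 -0.35 0 1; 0 0.3 -0.35 0 1; 0 0.3 -0.35 0 1'
python3 - <<'E'
from h import *
T=tool();im=robot.get_image("wrist");print(T[:3,3].round(1));P=cloud(im,T@im["hand_eye"]);h=cv2.cvtColor(im["color"],cv2.COLOR_BGR2HSV)
b=(h[...,0]>95)&(h[...,0]<118)&(h[...,1]>110)
q=P[b&(P[...,2]>150)&(P[...,2]<166)];print("bar",len(q),q.mean(0).round(1))
s=robot.get_image("side");c=s["color"]
cv2.imwrite("pics/end.png",np.hstack([cv2.resize(im["color"],(400,300)),cv2.resize(c[170:320,220:420],(400,300))]))
E
```

```text
t: 23.75
tcp_pos: [497.5, 220.3, 122.1]
tool_rot: [0.788, 0.616, 0.001, 0.001]
wrist_force: [9.1, -4.7, -4.7]
grip_width: 0.3
grasp_force: 4.6
t: 24.42
tcp_pos: [585.2, 198.8, 227.9]
tool_rot: [0.788, 0.615, 0.001, 0.0]
wrist_force: [-0.5, -0.2, -1.0]
grip_width: 0.7
grasp_force: 0.0
[585.2 198.8 227.9]
bar 995 [480.4 224.6 156.6]
```

View pics/end.png

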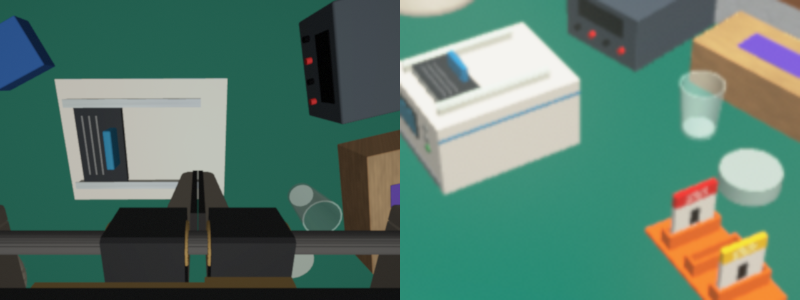

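The shutter covers the slot at ≈(102,145), stopped against about 10 N and having moved about 72 mm. Red and yellow are still in the rack, and the arm is clear.

```bash
python3 -c "
from workcell import robot
print(robot.hand_in())"
```

```text
the job is handed in; nothing more can be done
None
```

The blue cassette is pressed home in the reader (about 14 N at the stop), the shutter is closed against its end stop (about 10 N), nothing else was moved, and I handed the job in at about 24.5 s; no verdict came back.

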